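# Index the cup carousel to its next hole

## Robot

A 6-joint arm with a two-finger parallel gripper is mounted at the origin on the work surface. World frame = base frame: x ahead of the robot, y to its left, z up, the work surface at z = 0. Lengths are in m, angles in rad, forces in N, time in s.
With the tool pointing down it reaches from about 0.275 to 0.725 m from the base axis. Payload 5.6 kg.
Tool frame: the origin (TCP) lies on the centre line of the jaws, within the pads' length; the fingertips stand 11 mm ahead of it and the grasp point (between the pads) lies 8 mm behind it; z points along the fingers, y is the line along which they close (so a half turn about z gives the same grasp; the last joint's range is limited). The gripper opens to 85 mm and grips with 20 to 120 N. Pads are 22 mm wide; open, the fingers measure 114 mm over their backs; the gripper's body (76 mm by 85 mm) begins 54 mm behind the grasp point. The pads swing forward as they close: fully open they stand 13 mm farther back than shut.
Start: joints at [1.388, 0.255, 0.108, 0, -1.424, -0.285], TCP at [0.248, 0.491, 0.242] pointing down, gripper open.
Joint ranges: [-2.95, 2.95], [-1.21, 1.97], [-1.09, 1.5], [-2.87, 1.71], [-2.94, -0.07], [-3.05, 3.05]. Speed limits (rad/s): [2.57, 2.57, 3.14, 3.14, 3.14, 3.14].

## Interface

Orientations are given as a rotation vector (axis times angle).
In Python, from plant import arm gives the robot as it stands.
- The arm moves only by the tool arm_command, never from a script. Its argument "targets" is a list of rows, each an object of numbers: "tx", "ty", "tz": the shift along the tool's x, y, z in mm; "roll": the turn about the tool's z in degrees; "hand": the gripper's target within -1 to 1 (shut at 1, half-way at 0, fully open at -1). In form: [{"tx": .., "ty": .., "tz": .., "roll": .., "hand": ..}, ...]. A call has 1 to 10 rows; each row is the pose to reach, as a shift and turn from the pose commanded when the call began, along the tool's axes at that moment; what a row does not reach only later rows make up. A row lasts 1/10 s, in which the tool goes at most 50 mm and 8.59 degrees, less where a joint would pass 70% of its speed; a pose out of reach is approached as far as the arm can. A call with a gripper value outside its range is refused whole. The fingers move at their own pace and stop on an object; the grip force is fixed at half the most. Time passes only in rows, so rows that repeat a pose let the fingers close. It gives the time, the measured TCP pose, the force, the opening and the grip force at its end, in the units of the state.
- arm.get_obs(): the state, without advancing time (a new reading comes with each control period).
- arm.capture(name): name is "scene" or "top" or "wrist"; returns a dict with "pixels" (400x640x3 uint8, red, green, blue), "mtx" (3x3 intrinsics, pixels), "rvec" (rotation vector, rad) and "tvec" (3), from world to camera coordinates, as OpenCV has them. Camera axes: x right, y down, z forward; pixel columns grow to the right and rows downward; lengths in m; the calibration is good to about 2 mm. A picture is of the moment at which its call begins. There is no depth.
- arm.job_done(): hands the job in; it is judged then, once.
The state is a dict: "time_s": time; "qpos": joint angles; "qvel": joint speeds; "effort": joint torques, N m; "eef_pos": TCP position; "eef_rot": TCP orientation; "ft_force": force on the tool from outside, world axes, zero at the start; "moment": the same for the moment, N m; "width": opening from 0.0 (shut) to 1.0 (fully open); "gripper_force": force on a finger pad.
Only numpy, scipy, OpenCV 4.12 (cv2) and the standard library are available. Lean on these libraries where they do the work, as an engineer would, in place of code of your own. Each camera call takes 0.05 s, during which the arm holds its last target. There are 200 camera calls.

## Task

Press the yellow indexing plunger in with your closed fingertips and, keeping it in, turn the carousel anticlockwise (seen from above) to the very next hole, one sixth of a turn, so that the next empty cup comes to the red filling pointer. Then let the plunger spring fully up into that hole, with the carousel locked and still. Push only, grasp nothing, and leave the cups standing on their spots and the cup stack and the green bottle where they are.

Things in the scene. Friction and masses are not known exactly. Their poses are not given: they have to be found in the camera images.
- plunger_top (a point): Centre of the dish floor on top of the round yellow plunger, 105 mm from the carousel's axis, riding on it. Dish 40 mm across inside, rim 5 mm wide, 4 mm high, so a fingertip pressed into it also pushes the rim sideways. Up: floor 72 mm, rim 76 mm above the work surface. It goes straight down 12 mm into a dark steel collar, 62 mm across, top 58 mm above the work surface.
- plunger (a joint): How far it is pressed, m: 0 up (locked in a hole), 0.012 fully in; spring 4 N up to 10 N. The carousel turns only when it is over 9 mm in; between holes a hidden plate keeps it 8.5 mm in if let go. Within about 3 mm of a hole it springs up by itself, pulling the carousel true; held in, it passes over holes. A sweeping finger may slide several mm in the dish, the carousel lagging.
- carousel (a joint): Turn, rad, 0 at the start (locked in a hole), growing anticlockwise seen from above. Six holes pi/3 = 1.047 apart, marked by dark dots on the grey base around the disc; a short red line on the disc's rim beside the plunger points at the dot of its hole. Friction about 0.1 N m (1 N at the plunger), play in a hole about 0.012 rad either way.
- carousel_center (a point): Point on the carousel's vertical axis at the disc's top face, 50 mm above the work surface. The aluminium disc is 280 mm across, on a fixed grey base 320 mm across, 30 mm high, with the red filling pointer on its rim, opposite the plunger at the start. A dark hub, 36 mm across, stands 8 mm above the disc.
- spot_full (a point): Centre of the black rubber spot on the disc (top level with the disc) under the filled cup, 97 mm from the axis, opposite the plunger; it turns with the carousel.
- spot_next (a point): Centre of the black rubber spot on the disc under the next empty cup, 97 mm from the axis, 120 degrees anticlockwise from the plunger seen from above; it turns with the carousel.
- cup_full: Clear plastic cup with a few black clips in it, 72 mm across the rim, 90 mm high, loose on the disc, at the red pointer at the start. Origin: centre of its underside; z up.
- cup_next: Empty clear plastic cup, 72 mm across the rim, 90 mm high, loose on the disc. Origin: centre of its underside; z up.
- cup_stack: Loose stack of clear plastic cups, 78 mm across, 129 mm high, on the table beside the carousel, to its left or right. Origin: centre of its underside; z up.
- bottle: Loose green bottle with a white cap, 60 mm across, 120 mm high, on the table on the other side of the carousel. Origin: centre of its underside; z up.

How it is judged:
On the way, in this order (a step that is already met when the one before it is completed fails the run):
1. the plunger is pressed in by the fingers while the carousel is still at the first hole (value of joint plunger above 0.0085 m and contact force between the fingers and plunger above 1 N and value of joint carousel below 0.15 rad), for 0.1 s.
2. the carousel is between the holes (value of joint carousel above 0.3 rad and value of joint plunger above 0.006 m), for 0.1 s.
3. the plunger has sprung up into the next hole (value of joint carousel between 1.012 and 1.082 rad and value of joint plunger below 0.0025 m), for 0.2 s.
At the end, for the whole second after the job is handed in: The carousel stands one sixth of a turn (1.047 rad, within 0.035) anticlockwise from its start and is still, the plunger is up to within 2.5 mm, both cups stand upright within 20 mm of the centres of their spots, and the stack and the bottle are within 20 mm of where they stood (all of step 3 and velocity of joint carousel between -0.02 and 0.02 rad/s and distance between cup_full and spot_full below 0.02 m and distance between cup_next and spot_next below 0.02 m and angle between each of cup_full, cup_next's own z axis and vertical below 0.1 rad and distance of each of cup_stack, bottle from where it was at the start of the episode below 0.02 m); the robot touches nothing.
It fails at once if the carousel is turned past the next hole (value of joint carousel above 1.25 rad).
It fails at once if the carousel is turned the wrong way (value of joint carousel below -0.2 rad).
It fails at once if a cup is lifted or pushed off its spot (distance between cup_full and spot_full above 0.025 m or distance between cup_next and spot_next above 0.025 m).
It fails at once if a cup is tipped (angle between any of cup_full, cup_next's own z axis and vertical above 0.35 rad).
It fails at once if the cup stack or the bottle is moved, lifted or knocked over (distance of any of cup_stack, bottle from where it was at the start of the episode above 0.025 m or angle between any of cup_stack, bottle's own z axis and vertical above 0.35 rad).
It also fails if it takes over 32 s, if anything falls off the work surface, if the arm or the gripper's body presses on something with over 40 N, if the wrist force passes 120 N, or if a joint passes its speed limit or range.

## Working session

There is one attempt and no reset: what is moved stays moved. The work goes in short steps, Python scripts to look and compute and a tool call to move; the robot and the scene stay as the last step left them, time stands still between calls to the robot, and variables do not carry over. Pictures are saved under pics/ and viewed, at most 10 in all, crops included, and the job is handed in when it is done.

Besides the shell and the picture viewer there is one more tool, called by a JSON object that holds its "method" and its "body". arm_command: Moves the arm, as the interface text tells. Its arguments: {"type":"object","properties":{"targets":{"type":"array","items":{"type":"object","properties":{"tx":{"type":"number"},"ty":{"type":"number"},"tz":{"type":"number"},"roll":{"type":"number"},"hand":{"type":"number"}}}}},"required":["targets"]}

```bash
mkdir -p pics
cat > h.py <<'E'
import numpy as np,cv2
from plant import arm
def ray(c,u,v,z):
    R=cv2.Rodrigues(np.array(c["rvec"],float))[0];t=np.array(c["tvec"],float).ravel();K=np.array(c["mtx"],float)
    d=R.T@np.linalg.inv(K)@np.array([u,v,1.]);o=-R.T@t
    return o+d*(z-o[2])/d[2]
def proj(c,p):
    return cv2.projectPoints(np.array(p,float).reshape(-1,3),np.array(c["rvec"],float),np.array(c["tvec"],float),np.array(c["mtx"],float),None)[0].reshape(-1,2)
def save(n,c): cv2.imwrite(n,cv2.cvtColor(c["pixels"],cv2.COLOR_RGB2BGR))
E
python3 - <<'E'
from h import *
import pickle
o=arm.get_obs();print(o)
for n in("top","scene"):
    c=arm.capture(n);save(f"pics/{n}0.png",c);pickle.dump(c,open(n+"0.pkl","wb"))
E
```

```text
{'time_s': 0.0, 'qpos': array([ 1.38762042e+00,  2.55764579e-01,  1.07007708e-01, -4.70918383e-04,
       -1.42389858e+00, -2.84584943e-01]), 'qvel': array([-0.00051175,  0.00024084, -0.00047745, -0.00126459, -0.00178047,
        0.00118139]), 'effort': array([ 1.52237146e-03, -3.86629379e+01,  2.37939692e+01,  5.36507338e+00,
       -6.13364973e-03,  2.39104668e-05]), 'eef_pos': array([0.24773089, 0.49052083, 0.24138834]), 'eef_rot': array([ 3.05420652e+00, -7.27746906e-01, -5.82350833e-04]), 'ft_force': array([-0.3397312 , -0.00881833, -0.04286528]), 'moment': array([0.04186696, 0.0110171 , 0.02932756]), 'gripper_force': 0.0, 'width': 0.9977300319638246}
```

View pics/top0.png

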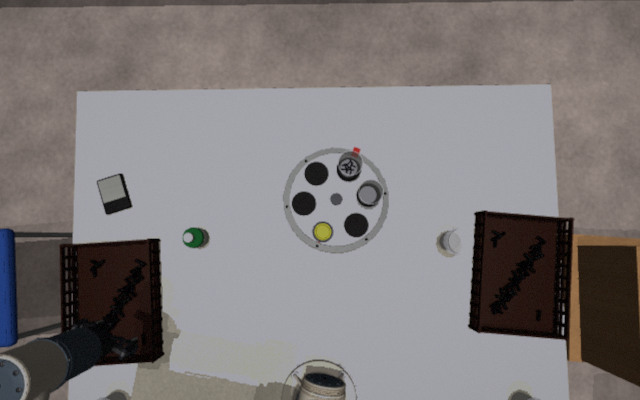

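View pics/scene0.png

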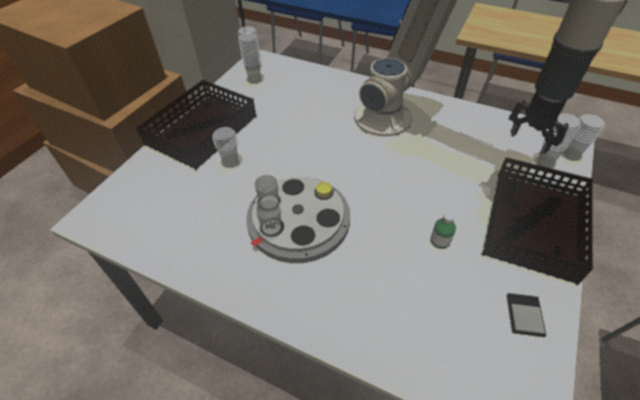

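Top view: the plunger is at about (323,231), the hub at (336,199), the pointer at (357,151), the bottle at (194,238) and the stack at (449,242). Next is an enlarged crop.

Run:
```python
from h import *
import pickle
c=pickle.load(open("top0.pkl","rb"));p=c["pixels"]
im=cv2.cvtColor(p[140:260,275:400],cv2.COLOR_RGB2BGR)
cv2.imwrite("pics/crop.png",cv2.resize(im,None,fx=4.8,fy=4.8,interpolation=cv2.INTER_CUBIC))
for n in("top","scene"):
    c=pickle.load(open(n+"0.pkl","rb"));p=c["pixels"]
    hsv=cv2.cvtColor(p,cv2.COLOR_RGB2HSV);m=cv2.inRange(hsv,(25,130,80),(35,255,255))
    k,l,s,ce=cv2.connectedComponentsWithStats(m)
    for i in range(1,k):
        if s[i,4]>40: print(n,s[i],ce[i],ray(c,*ce[i],.075))
c=pickle.load(open("top0.pkl","rb"))
print("hub",ray(c,336,199,.058),"bottle",ray(c,194,238,.12),"stack",ray(c,449,242,.1),"ptr",ray(c,357,151,.03))
R=cv2.Rodrigues(c["rvec"])[0];print(-R.T@np.array(c["tvec"]).ravel())
```

```text
top [314 223  17  17 227] [322.40969163 231.14537445] [ 0.493705   -0.01682348  0.075     ]
scene [317 183  14  11 108] [323.5        187.98148148] [ 0.49729645 -0.01744913  0.075     ]
hub [ 0.58851929 -0.0585339   0.058     ] bottle [0.47896547 0.34296033 0.12      ] stack [ 0.45684665 -0.37625811  0.1       ] ptr [ 0.73730773 -0.12614783  0.03      ]
[ 0.46416923 -0.01459884  1.36084418]
```

View pics/crop.png

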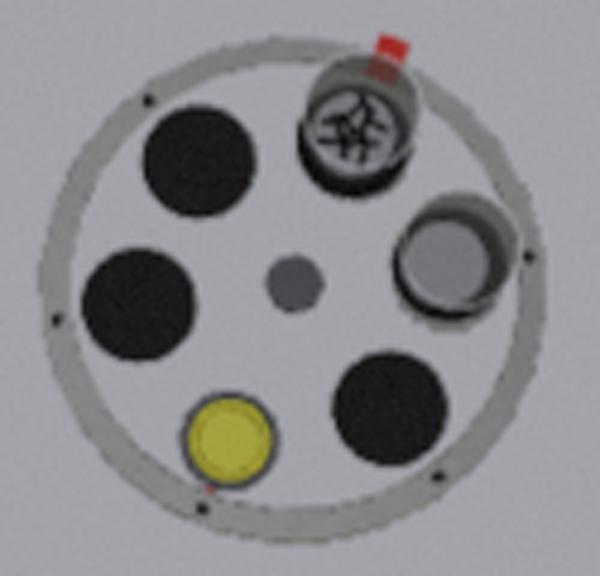

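Run:
```python
from h import *
import pickle
c=pickle.load(open("top0.pkl","rb"))
f=lambda x,y,z:ray(c,275+(x+.5)/4.8-.5,140+(y+.5)/4.8-.5,z)
D=[f(*q,.03)[:2] for q in((203,509),(439,477),(529,257),(149,100),(57,320))]
C=(D[1]+D[3]+D[2]+D[4])/4;print("C",C,"hub",f(294.5,283,.058))
for d in D: print(d,np.hypot(*(d-C)),np.degrees(np.arctan2(*(d-C)[::-1])))
P=f(230,439,.076)[:2];print("P",P,np.hypot(*(P-C)),np.degrees(np.arctan2(*(P-C)[::-1])))
R=cv2.Rodrigues(arm.get_obs()["eef_rot"])[0];print(R)
for q in ((.495,-.018,.16),):print(R.T@(np.array(q)-arm.get_obs()["eef_pos"])*1000)
```

```text
C [ 0.5894897  -0.05846445] hub [ 0.58982218 -0.05843355  0.058     ]
[4.51568382e-01 2.93820121e-04] 0.1499160590962438 156.92466188104243
[ 0.46926142 -0.14760782] 0.1496709010386821 -143.4448809830749
[ 0.60676051 -0.20757891] 0.15011130144238427 -83.3932974749596
[0.71053854 0.0308713 ] 0.15044499947895276 36.4278487212792
[0.57139833 0.09045762] 0.15001693716830297 96.92647226741737
P [ 0.49391735 -0.017148  ] 0.1041207144934311 156.62090598334717
[[ 8.92508866e-01 -4.51029290e-01 -7.09656657e-04]
 [-4.51029842e-01 -8.92507475e-01 -1.57733695e-03]
 [ 7.80512958e-05  1.72786355e-03 -9.99998504e-01]]
[450.0054106  342.24903892  82.09685837]
```

{"method": "arm_command", "body": {"targets": [{"tx": 38,"ty": 28,"tz": 0,"hand": 1},{"tx": 76,"ty": 57,"hand": 1},{"tx": 114,"ty": 86,"hand": 1},{"tx": 152,"ty": 115,"hand": 1},{"tx": 190,"ty": 144,"hand": 1},{"tx": 228,"ty": 173,"hand": 1},{"tx": 266,"ty": 202,"hand": 1},{"tx": 304,"ty": 231,"hand": 1},{"tx": 342,"ty": 260,"hand": 1},{"tx": 380,"ty": 289,"hand": 1}]}}

```text
invalid input
```

{"method": "arm_command", "body": {"targets": [{"tx": 34,"ty": 26,"tz": 20,"hand": 1},{"tx": 68,"ty": 52,"tz": 50,"hand": 1},{"tx": 68,"ty": 52,"tz": 82,"hand": 1},{"tx": 68,"ty": 52,"tz": 95,"hand": 1},{"tx": 68,"ty": 52,"tz": 95,"hand": 1},{"tx": 68,"ty": 52,"tz": 95,"hand": 1}]}}

```text
invalid input
```

Run:
```python
from h import *
import pickle
o=arm.get_obs();print({k:o[k] for k in("time_s","eef_pos","eef_rot","ft_force","width","qpos")})
c=arm.capture("wrist");save("pics/w1.png",c);pickle.dump(c,open("w1.pkl","wb"))
print(proj(c,[[.493,-.017,.076],list(o["eef_pos"]-[0,0,.011])]))
```

```text
{'time_s': 0.1, 'eef_pos': array([0.24778878, 0.49055519, 0.24147025]), 'eef_rot': array([ 3.05435076e+00, -7.27924488e-01, -5.09679458e-04]), 'ft_force': array([-0.30231354,  0.75270322, -0.19849   ]), 'width': 0.9994387576987224, 'qpos': array([ 1.38756131e+00,  2.55723225e-01,  1.07137966e-01, -4.14836092e-04,
       -1.42389132e+00, -2.84622861e-01])}
[[ 867.70287127 -512.38920478]
 [ 318.56503612  253.29882698]]
```

View pics/w1.png

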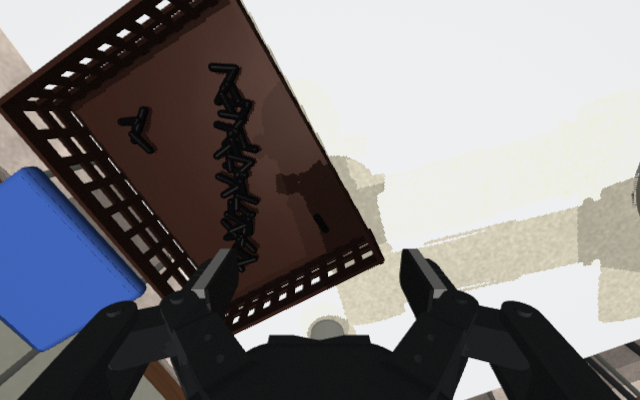

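The picture shows the open fingers (tips around (225,260) and (410,260)) still over the basket. The calls were refused because every row needs all five numbers.

{"method": "arm_command", "body": {"targets": [{"tx": 38,"ty": 28,"tz": 0,"roll": 0,"hand": 1},{"tx": 76,"ty": 57,"tz": 0,"roll": 0,"hand": 1},{"tx": 114,"ty": 86,"tz": 0,"roll": 0,"hand": 1},{"tx": 152,"ty": 115,"tz": 0,"roll": 0,"hand": 1},{"tx": 190,"ty": 144,"tz": 0,"roll": 0,"hand": 1},{"tx": 228,"ty": 173,"tz": 0,"roll": 0,"hand": 1},{"tx": 266,"ty": 202,"tz": 0,"roll": 0,"hand": 1},{"tx": 304,"ty": 231,"tz": 0,"roll": 0,"hand": 1},{"tx": 342,"ty": 260,"tz": 0,"roll": 0,"hand": 1},{"tx": 380,"ty": 289,"tz": 0,"roll": 0,"hand": 1}]}}

```text
time_s: 1.15
eef_pos: [0.4571, 0.0597, 0.2423]
eef_rot: [-3.056, 0.728, 0.0]
ft_force: [2.0, 1.1, 0.7]
width: 0.004
gripper_force: 0.0
```

{"method": "arm_command", "body": {"targets": [{"tx": 34,"ty": 26,"tz": 20,"roll": 0,"hand": 1},{"tx": 68,"ty": 52,"tz": 50,"roll": 0,"hand": 1},{"tx": 68,"ty": 52,"tz": 82,"roll": 0,"hand": 1},{"tx": 68,"ty": 52,"tz": 110,"roll": 0,"hand": 1},{"tx": 68,"ty": 52,"tz": 110,"roll": 0,"hand": 1},{"tx": 68,"ty": 52,"tz": 110,"roll": 0,"hand": 1}]}}

```text
time_s: 1.75
eef_pos: [0.4943, -0.0156, 0.1329]
eef_rot: [3.055, -0.727, 0.0]
ft_force: [0.3, -0.1, 1.5]
width: -0.0
gripper_force: 0.0
```

Run:
```python
from h import *
import pickle
o=arm.get_obs();print({k:o[k] for k in("time_s","eef_pos","eef_rot","ft_force","width","qpos")})
c=arm.capture("wrist");save("pics/w2.png",c);pickle.dump(c,open("w2.pkl","wb"))
print(proj(c,[[.493,-.017,.076],list(o["eef_pos"]-[0,0,.011])]))
m=cv2.inRange(cv2.cvtColor(c["pixels"],cv2.COLOR_RGB2HSV),(25,130,60),(35,255,255))
x,y,w,h=cv2.boundingRect(m);print(x,y,w,h)
```

```text
{'time_s': 1.75, 'eef_pos': array([ 0.49427036, -0.01556823,  0.13289148]), 'eef_rot': array([ 3.05544079e+00, -7.27207748e-01,  1.03802672e-06]), 'ft_force': array([ 0.27944568, -0.12639623,  1.4745539 ]), 'width': -0.0003465820863072792, 'qpos': array([ 2.86568991e-01,  2.09986763e-01, -2.37920652e-01,  7.74790632e-04,
       -1.12328841e+00,  8.16577874e-01])}
[[321.08999336 223.41109093]
 [318.55888152 253.36321777]]
0 0 0 0
```

View pics/w2.png

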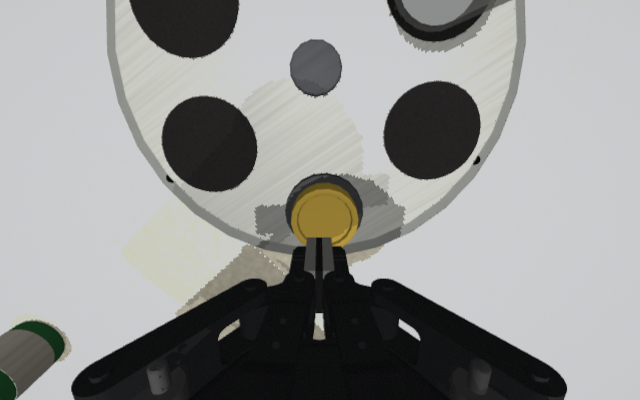

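The closed tips are at about (318,240). The yellow dish spans columns 290–361 with its top edge at row 183, so its centre is near (325,217).

Run:
```python
from h import *
import pickle
c=pickle.load(open("w2.pkl","rb"))
m=cv2.inRange(cv2.cvtColor(c["pixels"],cv2.COLOR_RGB2HSV),(15,120,60),(35,255,255))
k,l,s,ce=cv2.connectedComponentsWithStats(m);i=1+s[1:,4].argmax();x,y,w,h=s[i,:4];print(x,y,w,h)
pts=np.column_stack(np.where(l==i))[:,::-1]
hull=cv2.convexHull(pts)[:,0]; hull=hull[hull[:,1]<228]
W=np.array([ray(c,u,v,.076)[:2] for u,v in hull])
A=np.c_[2*W,np.ones(len(W))];q=np.linalg.lstsq(A,(W**2).sum(1),rcond=None)[0];print("dish",q[:2],"r",np.sqrt(q[2]+q[:2]@q[:2]))
print("hub",ray(c,316,67.5,.058))
o=arm.get_obs();R=cv2.Rodrigues(o["eef_rot"])[0];print((q[:2]-o["eef_pos"][:2])@R[:2,:2]*1000)
```

```text
291 182 68 66
dish [ 0.4974133  -0.02150712] r 0.024374201236625703
hub [ 0.58919374 -0.06164025  0.058     ]
[4.97501312 4.49656493]
```

{"method": "arm_command", "body": {"targets": [{"tx": 0.5,"ty": 3.5,"tz": 15,"roll": 0,"hand": 1},{"tx": 0.5,"ty": 3.5,"tz": 35,"roll": 0,"hand": 1},{"tx": 0.5,"ty": 3.5,"tz": 46,"roll": 0,"hand": 1},{"tx": 0.5,"ty": 3.5,"tz": 50,"roll": 0,"hand": 1},{"tx": 0.5,"ty": 3.5,"tz": 54,"roll": 0,"hand": 1},{"tx": 0.5,"ty": 3.5,"tz": 57,"roll": 0,"hand": 1},{"tx": 0.5,"ty": 3.5,"tz": 57,"roll": 0,"hand": 1},{"tx": 0.5,"ty": 3.5,"tz": 57,"roll": 0,"hand": 1}]}}

```text
time_s: 2.6
eef_pos: [0.4933, -0.0186, 0.0763]
eef_rot: [-3.056, 0.728, -0.002]
ft_force: [-3.4, 1.0, 6.1]
width: 0.005
gripper_force: 2.9
```

Run:
```python
from h import *
o=arm.get_obs();print({k:o[k] for k in("time_s","eef_pos","ft_force","moment")})
c=arm.capture("wrist");cv2.imwrite("pics/w3.png",cv2.cvtColor(c["pixels"][100:400,200:440],cv2.COLOR_RGB2BGR)[:, :].repeat(2,0).repeat(2,1))
```

```text
{'time_s': 2.6, 'eef_pos': array([ 0.4933134 , -0.01858532,  0.0762757 ]), 'ft_force': array([-3.36451268,  0.95520568,  6.086606  ]), 'moment': array([0.50783915, 1.3162438 , 0.01979436])}
```

View pics/w3.png

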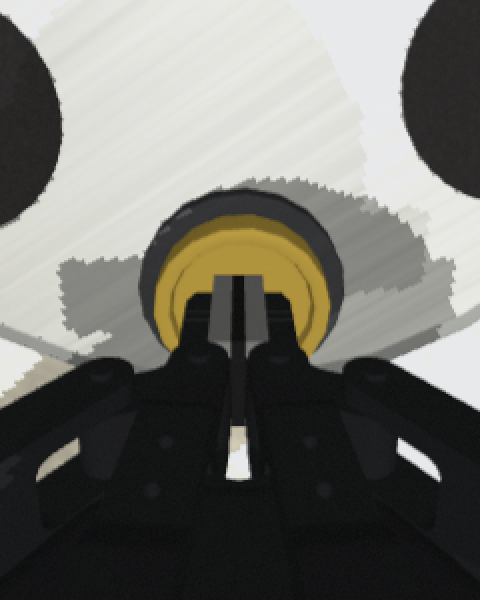

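The tips sit centred in the dish, with the tip pair at column 238 and the dish centre at 242. Now I press fully.

{"method": "arm_command", "body": {"targets": [{"tx": 0,"ty": 0,"tz": 3,"roll": 0,"hand": 1},{"tx": 0,"ty": 0,"tz": 5.5,"roll": 0,"hand": 1},{"tx": 0,"ty": 0,"tz": 6.5,"roll": 0,"hand": 1},{"tx": 0,"ty": 0,"tz": 6.5,"roll": 0,"hand": 1},{"tx": 0,"ty": 0,"tz": 6.5,"roll": 0,"hand": 1}]}}

```text
time_s: 3.15
eef_pos: [0.4935, -0.0186, 0.071]
eef_rot: [-3.056, 0.727, -0.003]
ft_force: [-6.6, 2.6, 16.1]
width: 0.002
gripper_force: 7.5
```

Run:
```python
import numpy as np
phi=np.radians(156.8);th=np.radians(-26.8)
ex=np.array([np.cos(th),np.sin(th)]);ey=np.array([np.sin(th),-np.cos(th)])
P=lambda a:105*np.array([np.cos(phi+a),np.sin(phi+a)])
for d in [1,3]+list(np.arange(5.5,24.1,2.5)):
    v=P(np.radians(d))-P(0);print(d,round(v@ex,1),round(v@ey,1))
```

```text
1 0.1 1.8
3 0.5 5.5
5.5 1.1 10.0
8.0 1.9 14.5
10.5 3.0 19.0
13.0 4.2 23.4
15.5 5.6 27.8
18.0 7.2 32.1
20.5 8.9 36.3
23.0 10.9 40.4
```

{"method": "arm_command", "body": {"targets": [{"tx": 0.1,"ty": 1.8,"tz": 0,"roll": -1,"hand": 1},{"tx": 0.5,"ty": 5.5,"tz": 0,"roll": -3,"hand": 1},{"tx": 1.1,"ty": 10.0,"tz": 0,"roll": -5.5,"hand": 1},{"tx": 1.9,"ty": 14.5,"tz": 0,"roll": -8,"hand": 1},{"tx": 3.0,"ty": 19.0,"tz": 0,"roll": -10.5,"hand": 1},{"tx": 4.2,"ty": 23.4,"tz": 0,"roll": -13,"hand": 1},{"tx": 5.6,"ty": 27.8,"tz": 0,"roll": -15.5,"hand": 1},{"tx": 7.2,"ty": 32.1,"tz": 0,"roll": -18,"hand": 1},{"tx": 8.9,"ty": 36.3,"tz": 0,"roll": -20.5,"hand": 1},{"tx": 10.9,"ty": 40.4,"tz": 0,"roll": -23,"hand": 1}]}}

```text
time_s: 4.15
eef_pos: [0.4846, -0.0601, 0.071]
eef_rot: [3.139, -0.1, 0.002]
ft_force: [-7.6, 2.3, 15.6]
width: 0.001
gripper_force: 7.9
```

Run:
```python
from h import *
o=arm.get_obs();print({k:o[k] for k in("time_s","eef_pos","eef_rot","ft_force")})
c=arm.capture("wrist");save("pics/w4.png",c)
```

```text
{'time_s': 4.15, 'eef_pos': array([ 0.48455028, -0.06012531,  0.07098081]), 'eef_rot': array([ 3.13942529e+00, -1.00079869e-01,  1.79636315e-03]), 'ft_force': array([-7.58378368,  2.3454793 , 15.55165644])}
```

View pics/w4.png

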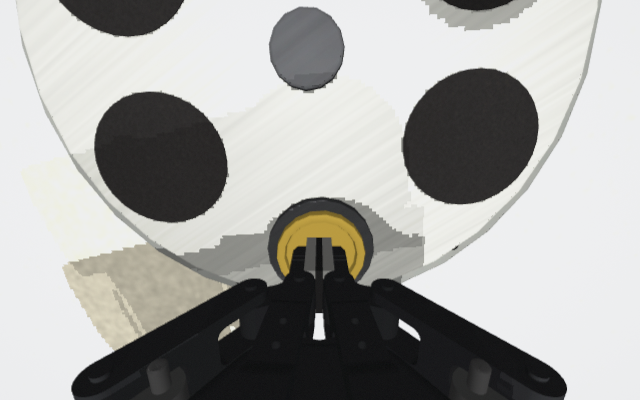

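The dish and tips (318,245) still line up and the carousel follows the finger: hub at (306,48). Continuing.

{"method": "arm_command", "body": {"targets": [{"tx": 0.4,"ty": 4.6,"tz": 0,"roll": -2.5,"hand": 1},{"tx": 1.0,"ty": 9.1,"tz": 0,"roll": -5,"hand": 1},{"tx": 1.8,"ty": 13.6,"tz": 0,"roll": -7.5,"hand": 1},{"tx": 2.7,"ty": 18.1,"tz": 0,"roll": -10,"hand": 1},{"tx": 3.9,"ty": 22.5,"tz": 0,"roll": -12.5,"hand": 1},{"tx": 5.3,"ty": 26.9,"tz": 0,"roll": -15,"hand": 1},{"tx": 6.8,"ty": 31.2,"tz": 0,"roll": -17.5,"hand": 1},{"tx": 8.6,"ty": 35.4,"tz": 0,"roll": -20,"hand": 1},{"tx": 10.5,"ty": 39.6,"tz": 0,"roll": -22.5,"hand": 1},{"tx": 12.6,"ty": 43.7,"tz": 0,"roll": -25,"hand": 1}]}}

```text
time_s: 5.2
eef_pos: [0.4945, -0.1053, 0.071]
eef_rot: [3.085, 0.582, 0.002]
ft_force: [-5.4, -0.9, 12.3]
width: -0.0
gripper_force: 6.5
```

{"method": "arm_command", "body": {"targets": [{"tx": 0.3,"ty": 3.7,"tz": 0,"roll": -2,"hand": 1},{"tx": 0.8,"ty": 7.3,"tz": 0,"roll": -4,"hand": 1},{"tx": 1.3,"ty": 10.9,"tz": 0,"roll": -6,"hand": 1},{"tx": 1.9,"ty": 14.5,"tz": 0,"roll": -8,"hand": 1},{"tx": 2.7,"ty": 18.1,"tz": 0,"roll": -10,"hand": 1},{"tx": 3.3,"ty": 20.3,"tz": 0,"roll": -11.2,"hand": 1},{"tx": 3.3,"ty": 20.3,"tz": 0,"roll": -11.2,"hand": 1},{"tx": 3.3,"ty": 20.3,"tz": 0,"roll": -11.2,"hand": 1}]}}

```text
time_s: 6.0
eef_pos: [0.5056, -0.1234, 0.0711]
eef_rot: [3.013, 0.877, 0.003]
ft_force: [-3.4, -3.2, 9.3]
width: -0.002
gripper_force: 5.0
```

Run:
```python
from h import *
import pickle
o=arm.get_obs();print({k:o[k] for k in("time_s","eef_pos","eef_rot","ft_force")})
c=arm.capture("wrist");save("pics/w5.png",c);pickle.dump(c,open("w5.pkl","wb"))
```

```text
{'time_s': 6.0, 'eef_pos': array([ 0.50563136, -0.12343206,  0.07105529]), 'eef_rot': array([3.01300045e+00, 8.77176761e-01, 2.75602250e-03]), 'ft_force': array([-3.36587337, -3.23353695,  9.33167841])}
```

View pics/w5.png

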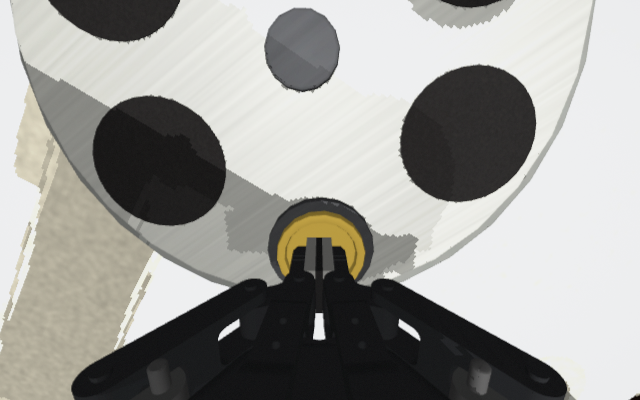

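The dish is still around the tips. The spots are at about (159,160) and (468,133), the hub at (302,49). Next I get the carousel angle by comparing the spots here with those in w2.

```bash
cat > ang.py <<'E'
from h import *
def ang(c):
    g=cv2.cvtColor(c["pixels"],cv2.COLOR_RGB2GRAY);m=(g<70).astype(np.uint8)
    k,l,s,ce=cv2.connectedComponentsWithStats(m);o=[]
    for i in range(1,k):
        x,y,w,h,a=s[i]
        if a>4000 and y>20 and y+h<300 and .7<a/(w*h)<.85: o.append(ray(c,*ce[i],.05)[:2])
    o.sort(key=lambda p:-p[1]); print(len(o),o)
    d=o[-1]-o[0];return np.degrees(np.arctan2(d[1],d[0]))
E
python3 - <<'E'
from ang import *
import pickle
a=[ang(pickle.load(open(f+".pkl","rb"))) for f in("w2","w5")];print(a,a[1]-a[0])
E
```

```text
2 [array([0.5798085 , 0.03401066]), array([ 0.51331529, -0.11993262])]
2 [array([ 0.50216244, -0.02276751]), array([ 0.60403881, -0.15600401])]
[np.float64(-113.36112058558471), np.float64(-52.597455001977444)] 60.76366558360727
```

The carousel has turned 60.8°, about 1.4 mm past the hole and inside the capture range. Lifting straight up.

{"method": "arm_command", "body": {"targets": [{"tx": 0,"ty": 0,"tz": -4,"roll": 0,"hand": 1},{"tx": 0,"ty": 0,"tz": -8,"roll": 0,"hand": 1},{"tx": 0,"ty": 0,"tz": -14,"roll": 0,"hand": 1},{"tx": 0,"ty": 0,"tz": -25,"roll": 0,"hand": 1},{"tx": 0,"ty": 0,"tz": -40,"roll": 0,"hand": 1},{"tx": 0,"ty": 0,"tz": -65,"roll": 0,"hand": 1},{"tx": 0,"ty": 0,"tz": -65,"roll": 0,"hand": 1},{"tx": 0,"ty": 0,"tz": -65,"roll": 0,"hand": 1}]}}

```text
time_s: 6.85
eef_pos: [0.5051, -0.1216, 0.1346]
eef_rot: [-3.017, -0.876, -0.003]
ft_force: [-0.3, 0.2, -0.3]
width: 0.001
gripper_force: 0.0
```

Run:
```python
from ang import *
o=arm.get_obs();print({k:o[k] for k in("time_s","eef_pos","ft_force")})
c=arm.capture("wrist");save("pics/w6.png",c)
print(ang(c)+113.36)
```

```text
{'time_s': 6.85, 'eef_pos': array([ 0.50514247, -0.12160932,  0.1345529 ]), 'ft_force': array([-0.28470091,  0.18197573, -0.26087084])}
2 [array([ 0.50175464, -0.02238197]), array([ 0.60260645, -0.15657442])]
60.28654660023742
```

View pics/w6.png

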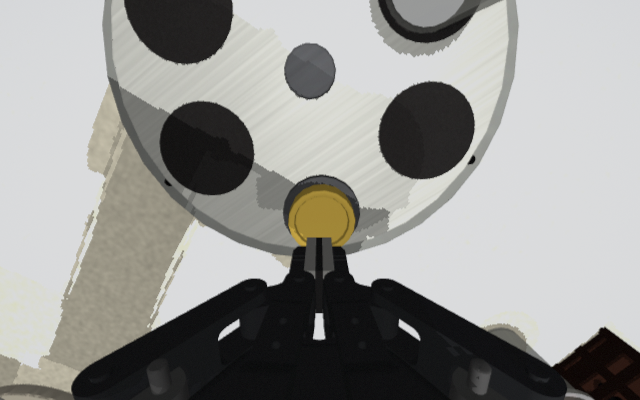

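The carousel went true (60.3°) and the plunger is up, its side wall showing at (322,190). One last check of the cups, using the top and scene crops together.

Run:
```python
from h import *
a=arm.capture("top")["pixels"][130:265,170:470];b=arm.capture("scene")["pixels"][130:265,200:500]
cv2.imwrite("pics/fin.png",cv2.resize(cv2.cvtColor(np.vstack([a,b]),cv2.COLOR_RGB2BGR),None,fx=2.2,fy=2.2,interpolation=cv2.INTER_CUBIC))
```

```text
(no output)
```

View pics/fin.png

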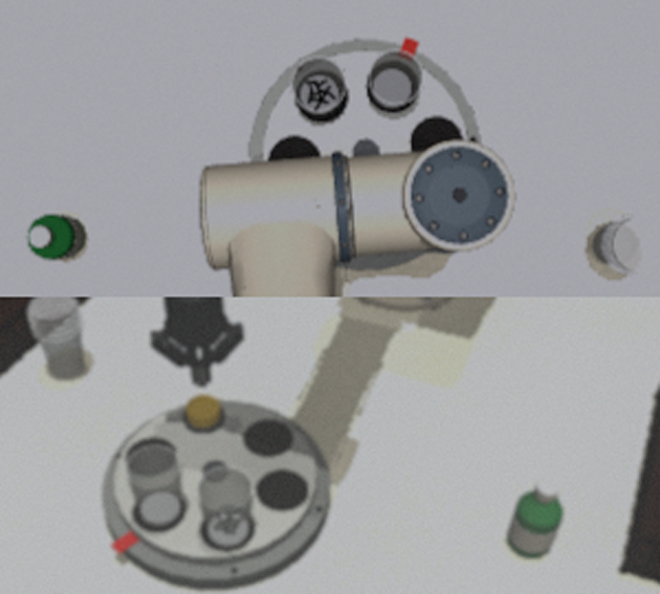

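The empty cup is at the red pointer (395,85), the filled cup stands at (320,92), both are on their spots, and the stack and bottle are where they were. Handing in.

```bash
python3 -c "
from plant import arm
print(arm.job_done())"
```

```text
the job is handed in; nothing more can be done
None
```

The job is handed in, with no verdict returned. By my last camera checks, the carousel turned one sixth anticlockwise (measured 60.3°), the plunger sprang up in the next hole with the gripper clear, the empty cup stands at the red pointer, and the cups, stack and bottle are in place.

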